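# Find the tired spring mount and mark it

## Task

One of the three spring mounts from under the potter's wheel has a tired spring. Going from left to right as the robot sees them, gently press each black pad down about a centimetre with the fingertips and let it come back up; then push the red tag of the mount with the softest pad fully down and leave the other two tags up. Only press and push: do not pick up, shift or tip the mounts, and leave the jar, the cup and the tape roll alone.

Things in the scene. Friction and masses are not known exactly. Their poses are not given: they have to be found in the camera images.
- mount_a: One of three spring mounts that look exactly alike: grey metal, loose on the table, about 0.8 kg, foot plate 150 (x) x 64 (y) x 10 mm. Origin: centre of the underside; z up. The round black pad's axis is at x = +37 mm and the red tag at x = -45 mm (the side nearer the robot, give or take the yaw), both at y = 0. Which spring is softest is not visible, and any mount can stand in any place.
- pad_a_top (a point): Centre of the top face of this mount's black rubber pad (disc 52 mm across, 12 mm thick); 66 mm above the table when it is not pressed. It moves with the pad.
- pad_a (a joint): How far this pad is pressed straight down, in m: 0 = up, 0.014 = bottomed. A spring returns it. It yields from about 1.2 N; pressed down 10 mm it pushes back with some 3 to 10 N, depending on its spring. At that depth the softest spring pushes back with at most about 0.6 of the force of either other one.
- tag_a_top (a point): Centre of the top face (12 x 36 mm, long side along the mount's y) of this mount's red tag, an upright plate that slides down into a grey guide block (28 x 52 mm, its top 40 mm above the table). The tag's top is 64 to 68 mm above the table when up and 48 mm when fully down, so it always stands proud of the block.
- tag_a (a joint): How far this tag is pushed straight down, in m: 0 to 0.004 at the start (up), 0.020 = fully down. Friction (about 2.5 N) keeps it where it is left; no spring.
- mount_b: One of three spring mounts that look exactly alike: grey metal, loose on the table, about 0.8 kg, foot plate 150 (x) x 64 (y) x 10 mm. Origin: centre of the underside; z up. The round black pad's axis is at x = +37 mm and the red tag at x = -45 mm (the side nearer the robot, give or take the yaw), both at y = 0. Which spring is softest is not visible, and any mount can stand in any place.
- pad_b_top (a point): Centre of the top face of this mount's black rubber pad (disc 52 mm across, 12 mm thick); 66 mm above the table when it is not pressed. It moves with the pad.
- pad_b (a joint): How far this pad is pressed straight down, in m: 0 = up, 0.014 = bottomed. A spring returns it. It yields from about 1.2 N; pressed down 10 mm it pushes back with some 3 to 10 N, depending on its spring. At that depth the softest spring pushes back with at most about 0.6 of the force of either other one.
- tag_b_top (a point): Centre of the top face (12 x 36 mm, long side along the mount's y) of this mount's red tag, an upright plate that slides down into a grey guide block (28 x 52 mm, its top 40 mm above the table). The tag's top is 64 to 68 mm above the table when up and 48 mm when fully down, so it always stands proud of the block.
- tag_b (a joint): How far this tag is pushed straight down, in m: 0 to 0.004 at the start (up), 0.020 = fully down. Friction (about 2.5 N) keeps it where it is left; no spring.
- mount_c: One of three spring mounts that look exactly alike: grey metal, loose on the table, about 0.8 kg, foot plate 150 (x) x 64 (y) x 10 mm. Origin: centre of the underside; z up. The round black pad's axis is at x = +37 mm and the red tag at x = -45 mm (the side nearer the robot, give or take the yaw), both at y = 0. Which spring is softest is not visible, and any mount can stand in any place.
- pad_c_top (a point): Centre of the top face of this mount's black rubber pad (disc 52 mm across, 12 mm thick); 66 mm above the table when it is not pressed. It moves with the pad.
- pad_c (a joint): How far this pad is pressed straight down, in m: 0 = up, 0.014 = bottomed. A spring returns it. It yields from about 1.2 N; pressed down 10 mm it pushes back with some 3 to 10 N, depending on its spring. At that depth the softest spring pushes back with at most about 0.6 of the force of either other one.
- tag_c_top (a point): Centre of the top face (12 x 36 mm, long side along the mount's y) of this mount's red tag, an upright plate that slides down into a grey guide block (28 x 52 mm, its top 40 mm above the table). The tag's top is 64 to 68 mm above the table when up and 48 mm when fully down, so it always stands proud of the block.
- tag_c (a joint): How far this tag is pushed straight down, in m: 0 to 0.004 at the start (up), 0.020 = fully down. Friction (about 2.5 N) keeps it where it is left; no spring.
- jar_teal: Bystander: glaze jar with white lid and teal spot, 62 mm across, 73 mm high, loose; origin at the centre of its underside.
- clay_cup: Bystander: grey-brown clay cup, about 76 mm across, 84 mm high, loose; origin at the centre of its underside.
- tape_roll: Bystander: roll of masking tape lying flat, 104 mm across, 25 mm high, loose; origin at the centre of its underside.

How it is judged:
By the outcome, as a careful person would: the job done as asked, in the order asked, and still so for the second after the job is handed in, with the robot touching nothing.
It also fails if it takes over 48 s, if anything falls off the work surface, if the arm or the gripper's body presses on something with over 40 N, if the wrist force passes 120 N, or if a joint passes its speed limit or range.

## Robot

A 6-joint arm with a two-finger parallel gripper is mounted at the origin on a cart in front of the work surface, level with it; the furniture and walls round the work are solid. World frame = base frame: x ahead of the robot, y to its left, z up, the work surface at z = 0. Lengths are in m, angles in degrees, forces in N, time in s.
With the tool pointing down it reaches from about 0.4 to 0.825 m from the base axis. Payload 7 kg.
Tool frame: the origin (TCP) lies on the centre line of the jaws, within the pads' length; the fingertips stand 11 mm ahead of it and the grasp point (between the pads) lies 8 mm behind it; z points along the fingers, y is the line along which they close (so a half turn about z gives the same grasp; the last joint's range is limited). The gripper opens to 88 mm and grips with 3 to 60 N. Pads are 19 mm wide; open, the fingers measure 130 mm over their backs; the gripper's body (78 mm by 193 mm) begins 47 mm behind the grasp point.
Start: joints at [93.799, 20.546, 0.682, 0, -70.136, -16.507], TCP at [0.149, 0.658, 0.238] pointing down, gripper open.
Joint ranges: [-176.03, 176.03], [-82.01, 121.73], [-58.28, 71.71], [-173.87, 95.51], [-174.79, -0.11], [-173.66, 173.66]. Speed limits (degrees/s): [136.94, 136.94, 172.46, 180, 180, 180].

## Interface

Orientations are given as [roll, pitch, yaw] about the fixed x, y, z axes, in that order (R = Rz(yaw) Ry(pitch) Rx(roll)).
In Python, from plant import r, capture, camera_model, job gives the robot as it stands.
- The arm moves only by the tool drive_tool, never from a script. Its argument "increments" is a list that holds one entry, the list of rows, each a list of 5 numbers: the gripper's target within -1 to 1 (fully open at 1, half-way at 0, shut at -1), then the shift along the tool's x, y, z scaled (see below), then the turn about the tool's z scaled (see below). In form: [[[gripper, tx, ty, tz, roll], ...]]. A call has 1 to 5 rows; each row is the pose to reach, as a shift and turn from the pose commanded when the call began, along the tool's axes at that moment, turning the shorter way round; what a row does not reach only later rows make up. The controller multiplies each number of a shift by 120 mm and each number of a turn by 360 degrees. A row lasts 1/8 s, in which the tool goes at most 62.5 mm and 10.7 degrees, less where a joint would pass 70% of its speed; a pose out of reach is approached as far as the arm can. A call with a number of a shift or a turn outside -1 to 1 is refused whole. A call with a gripper value outside its range is refused whole. The fingers move at their own pace and stop on an object; "squeeze" is the grip in N (left out, the last holds). Time passes only in rows, so rows that repeat a pose let the fingers close. It gives the time, the measured TCP pose, the force, the opening and the grip force at its end, in the units of the state.
- r.get_state(): the state, without advancing time (a new reading comes with each control period).
- capture(name): name is "scene" or "top" or "wrist"; returns the picture (384x512x3 uint8, red, green, blue); there is no depth.
- camera_model(name): a dict with "camera_matrix" (3x3 intrinsics, pixels), "k1" (the pictures are not rectified: a ray, as slopes to the right and down, at radius r is drawn at 1 + k1 r^2 times it, then the intrinsics apply), "rvec" (rotation vector, rad) and "tvec" (3), from world to camera coordinates, as OpenCV has them. Camera axes: x right, y down, z forward; pixel columns grow to the right and rows downward; lengths in m; the calibration is good to about 2 mm. A picture is of the moment at which its call begins: read the wrist's pose just before it. camera_model takes no time and is no camera call; for the wrist camera it gives the pose at the moment of the call.
- job.close_job(): hands the job in; it is judged then, once.
The state is a dict: "time_s": time; "joints": joint angles; "qd": joint speeds; "joint_torque": joint torques, N m; "tcp_pos": TCP position; "eef_rot": TCP orientation; "contact_force": force on the tool from outside, world axes, zero at the start; "moment": the same for the moment, N m; "gripper_width": finger opening in m; "gripper_force": force on a finger pad.
Only numpy, scipy, OpenCV 4.12 (cv2) and the standard library are available. Lean on these libraries where they do the work, as an engineer would, in place of code of your own. Each camera call takes 0.05 s, during which the arm holds its last target. There are 200 camera calls.

## Working session

There is one attempt and no reset: what is moved stays moved. The work goes in short steps, Python scripts to look and compute and a tool call to move; the robot and the scene stay as the last step left them, time stands still between calls to the robot, and variables do not carry over. Pictures are saved under pics/ and viewed, at most 10 in all, crops included, and the job is handed in when it is done.

Besides the shell and the picture viewer there is one more tool, called after "Call:" by a JSON object that holds its "fn" and its "kwargs", one argument or row to a line. drive_tool: Moves the arm, as the interface text tells. Its arguments: {"type":"object","properties":{"increments":{"type":"array"},"squeeze":{"type":"number"}},"required":["increments"]}

```bash
mkdir -p pics && ls && python3 - <<'E'
from plant import r, capture, camera_model, job
import cv2
print(r.get_state())
for n in("scene","top"):
    im=capture(n); cv2.imwrite(f"pics/{n}0.png",im[:,:,::-1]); print(n,camera_model(n))
E
```

```text
pics
{'time_s': 0.0, 'joints': array([ 9.37991235e+01,  2.05924271e+01,  6.34558458e-01, -2.25014915e-02,
       -7.01339242e+01, -1.65078115e+01]), 'qd': array([ 0.08056913,  0.11020102,  0.02552213,  0.02643503, -0.03146415,
       -0.08156462]), 'joint_torque': array([ 3.05624730e-03, -5.82729042e+01,  2.93053901e+01,  6.99692041e+00,
        7.10288499e-03, -1.56107162e-04]), 'tcp_pos': array([0.14839127, 0.65801595, 0.23660993]), 'eef_rot': array([ 1.79905980e+02, -5.80459521e-03, -1.27163467e+01]), 'contact_force': array([ 0.35397325, -0.1386879 ,  0.44523997]), 'moment': array([-0.02543182, -0.01783342, -0.07973892]), 'gripper_force': 0.0, 'gripper_width': 0.08765905112795194}
scene {'camera_matrix': array([[372.20436513,   0.        , 254.08830625],
       [  0.        , 372.20436513, 188.52644968],
       [  0.        ,   0.        ,   1.        ]]), 'k1': 0.024943096080930673, 'rvec': array([ 0.71375852, -2.65069068,  1.0305449 ]), 'tvec': array([0.57280462, 0.22932759, 1.00051609])}
top {'camera_matrix': array([[392.27587135,   0.        , 259.8032857 ],
       [  0.        , 392.27587135, 194.34529728],
       [  0.        ,   0.        ,   1.        ]]), 'k1': -0.022560269222194427, 'rvec': array([ 2.17227823, -2.16296657,  0.07904405]), 'tvec': array([0.06725618, 0.61917924, 1.14173563])}
```

View pics/top0.png

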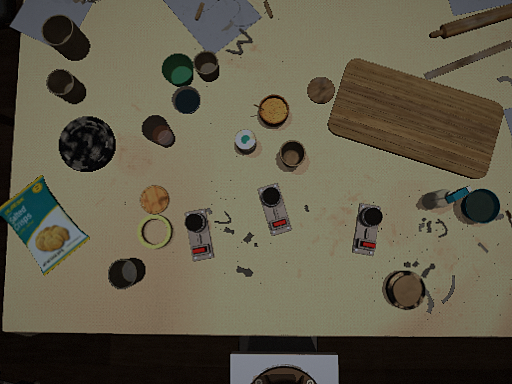

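View pics/scene0.png

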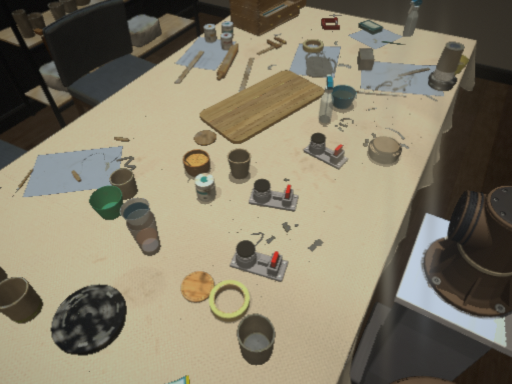

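The top view shows three mounts: left at about (200,235), middle (273,208) and right (368,230), each with its black pad away from the robot and its red tag towards it. Nothing stands over the pads. The jar is at (245,142), the cup at (291,153) and the tape at (155,232).

```bash
cat > h.py <<'E'
import cv2, numpy as np
from plant import r, capture, camera_model, job
def ray(cm,px):
    R=cv2.Rodrigues(cm['rvec'])[0]; c=-R.T@cm['tvec']
    u=cv2.undistortPoints(np.array([[px]],float),cm['camera_matrix'],np.array([cm['k1'],0,0,0.]))[0,0]
    return c,R.T@np.array([u[0],u[1],1])
def onz(cm,px,z):
    c,d=ray(cm,px); return c+d*(z-c[2])/d[2]
def blobs(mask,lo,hi):
    n,_,st,ce=cv2.connectedComponentsWithStats(mask.astype(np.uint8))
    return [(ce[i],st[i]) for i in range(1,n) if lo<=st[i,4]<=hi]
def red(im):
    a=im.astype(int); return (a[:,:,0]>110)&(a[:,:,1]<70)&(a[:,:,2]<70)
def dark(im,t=45): return im.max(2)<t
E
python3 - <<'E'
from h import *
im=cv2.imread('pics/top0.png')[:,:,::-1]; cm=camera_model('top')
reds=blobs(red(im),15,400)
for c,s in reds: print('red',c.round(1),s,onz(cm,c,.06).round(3))
for c,s in blobs(dark(im),100,900):
    if 150<c[0]<400 and 170<c[1]<270: print('dark',c.round(1),s,onz(cm,c,.06).round(3))
for c in [(200,235)]:
    cv2.imwrite('pics/crop.png',cv2.resize(im[175:275,175:395,::-1],None,fx=3.6,fy=3.6,interpolation=cv2.INTER_CUBIC))
E
```

```text
red [279.2 222.7] [274 220  11   6  40] [0.534 0.013 0.06 ]
red [368.6 244.6] [363 243  12   5  39] [ 0.473 -0.243  0.06 ]
red [198.2 250.2] [193 248  11   5  39] [0.454 0.246 0.06 ]
dark [270.4 196.4] [260 187  20  20 271] [0.61  0.039 0.06 ]
dark [370.3 216.7] [357 208  26  19 329] [ 0.552 -0.249  0.06 ]
dark [194.6 222.3] [185 213  23  20 278] [0.534 0.258 0.06 ]
```

View pics/crop.png

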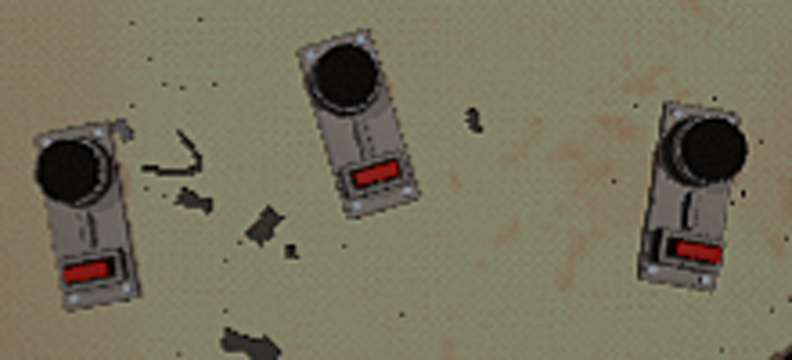

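The crop shows the pad tops at full-image pixels (193.6,222.2), (270.8,195.8) and (372.8,216.7). The red tags are at (198,250), (279,223) and (369,245). Next I'll close the fingers and move towards the left pad at the current height.

```bash
cat >> h.py <<'E'
def plan(t,yaw=None):
    s=r.get_state(); p=s['tcp_pos']; y=np.radians(s['eef_rot'][2]); c,n=np.cos(y),np.sin(y)
    d=np.array(t)-p; v=np.array([c*d[0]+n*d[1],n*d[0]-c*d[1],-d[2]])
    dy=0 if yaw is None else -(yaw-s['eef_rot'][2]+180)%360
    dy=0 if yaw is None else -((yaw-s['eef_rot'][2]+180)%360-180)
    print('t',s['time_s'],'p',p.round(4),'rpy',s['eef_rot'].round(1),'F',s['contact_force'].round(2),'\nplan',(v/.12).round(3),'roll',round(dy/360,4),'rows',np.linalg.norm(v)/.0625,abs(dy)/10.7)
E
python3 - <<'E'
from h import *
cm=camera_model('top')
for p,t in [((193.6,222.2),(198.2,250.2)),((270.8,195.8),(279.2,222.7)),((372.8,216.7),(368.6,244.6))]:
    P=onz(cm,p,.066);T=onz(cm,t,.066);d=P-T
    print(P.round(4),T.round(4),np.linalg.norm(d).round(4),np.degrees(np.arctan2(d[1],d[0])).round(1))
    Q=P
plan((.534,.259,.238),10)
E
```

```text
[0.5343 0.2594 0.066 ] [0.4545 0.2447 0.066 ] 0.0812 10.5
[0.6114 0.0375 0.066 ] [0.5341 0.0133 0.066 ] 0.081 17.4
[ 0.5524 -0.2547  0.066 ] [ 0.473  -0.2412  0.066 ] 0.0805 -9.6
t 0.1 p [0.1484 0.658  0.2367] rpy [179.9  -0.  -12.7] F [ 0.02 -0.27  0.1 ] 
plan [ 3.866  2.537 -0.011] roll -0.0631 rows 8.878118025698793 2.122846700470094
```

Call:
{"fn": "drive_tool", "kwargs": {
  "increments": [
    [[-1,0.965,0.634,0,0],[-1,0.965,0.634,0,0],[-1,0.965,0.634,0,0]]
  ]
}}

```text
time_s: 0.48
tcp_pos: [0.2466, 0.5561, 0.2377]
eef_rot: [180.0, 0.0, -12.8]
contact_force: [-0.1, -0.5, 1.0]
gripper_width: 0.063
gripper_force: 0.0
```

Call:
{"fn": "drive_tool", "kwargs": {
  "increments": [
    [[-1,0.965,0.634,0,0],[-1,0.965,0.634,0,0],[-1,0.965,0.634,0,0]]
  ]
}}

```text
time_s: 0.85
tcp_pos: [0.3425, 0.4569, 0.2376]
eef_rot: [180.0, 0.0, -12.9]
contact_force: [0.3, 0.2, -1.4]
gripper_width: 0.0332
gripper_force: 0.0
```

Call:
{"fn": "drive_tool", "kwargs": {
  "increments": [
    [[-1,0.965,0.634,0,0],[-1,0.965,0.634,0,0],[-1,0.965,0.634,0,0]]
  ]
}}

```text
time_s: 1.23
tcp_pos: [0.4386, 0.3577, 0.2373]
eef_rot: [180.0, 0.0, -12.9]
contact_force: [0.6, 0.4, -0.2]
gripper_width: 0.0038
gripper_force: 0.0
```

Call:
{"fn": "drive_tool", "kwargs": {
  "increments": [
    [[-1,0.96,0.63,0,-0.02],[-1,0.96,0.63,0,-0.045],[-1,0.96,0.63,0,-0.064],[-1,0.96,0.63,0,-0.064]]
  ]
}}

```text
time_s: 1.72
tcp_pos: [0.5333, 0.2604, 0.237]
eef_rot: [180.0, 0.0, 10.2]
contact_force: [-0.1, 0.1, -0.8]
gripper_width: 0.0006
gripper_force: 0.0
```

```bash
python3 - <<'E'
from h import *
import cv2
cm=camera_model('wrist'); im=capture('wrist'); cv2.imwrite('pics/w0.png',im[:,:,::-1])
for c,s in blobs(red(im),30,9000): print('red',c.round(1),s,onz(cm,c,.066).round(4))
plan((.534,.259,.085),10.5)
E
```

```text
red [443.6 205.2] [430 200  28  11 217] [0.537  0.0186 0.066 ]
t 1.775 p [0.5328 0.2609 0.2371] rpy [180.    0.   10.2] F [ 0.04 -0.2  -0.44] 
plan [0.007 0.017 1.268] roll -0.0008 rows 2.434144340791867 0.02819012193820274
```

View pics/w0.png

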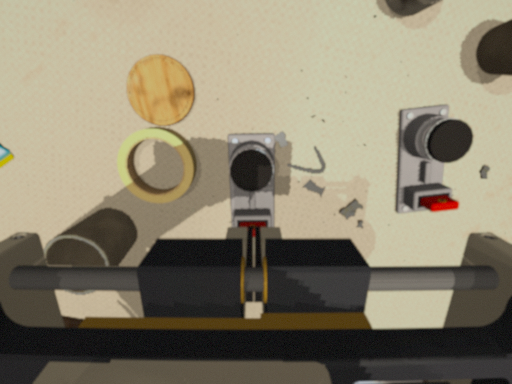

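The wrist view shows the left mount straight and centred under the fingers, with its pad top at about (251,170) and the tape and tall cup clear to the left. I'll descend to just above the pad.

Call:
{"fn": "drive_tool", "kwargs": {
  "increments": [
    [[-1,0,0.01,0.5,0],[-1,0,0.01,0.9,0],[-1,0,0.01,0.9,0]]
  ]
}}

```text
time_s: 2.15
tcp_pos: [0.5304, 0.2588, 0.1263]
eef_rot: [179.8, 0.4, 10.3]
contact_force: [-0.1, -0.7, 1.1]
gripper_width: 0.0001
gripper_force: 0.0
```

Call:
{"fn": "drive_tool", "kwargs": {
  "increments": [
    [[-1,0,0,0.37,0],[-1,0,0,0.37,0],[-1,0,0,0.37,0]]
  ]
}}

```text
time_s: 2.52
tcp_pos: [0.5342, 0.2604, 0.0877]
eef_rot: [-180.0, -0.1, 10.4]
contact_force: [0.5, -0.2, 0.5]
gripper_width: 0.0006
gripper_force: 0.0
```

```bash
cat >> h.py <<'E'
def force(n=6):
    S=[]
    for i in range(n):
        im=capture('wrist'); s=r.get_state(); S.append(np.r_[s['tcp_pos'],s['contact_force']])
    S=np.array(S); print('t',s['time_s'],'pos',S[:,:3].mean(0).round(4),'F',S[:,3:].mean(0).round(2),'sd',S[:,5].std().round(2)); return im
E
python3 - <<'E'
from h import *
cm=camera_model('wrist');im=force()
# pad top: dark blob near the mount
plan((.534,.259,.077),10.5)
E
```

```text
t 2.825 pos [0.534  0.2599 0.0872] F [ 0.08 -0.08  0.64] sd 0.62
t 2.825 p [0.5336 0.2594 0.0863] rpy [-1.80e+02 -1.00e-01  1.03e+01] F [-0.15  0.18 -0.14] 
plan [0.003 0.004 0.077] roll -0.0005 rows 0.14894165427022427 0.016045853274845097
```

Call:
{"fn": "drive_tool", "kwargs": {
  "increments": [
    [[-1,0,0,0.05,0],[-1,0,0,0.1,0],[-1,0,0,0.1,0]]
  ]
}}

```text
time_s: 3.2
tcp_pos: [0.5331, 0.259, 0.0726]
eef_rot: [180.0, 0.0, 10.3]
contact_force: [0.5, 0.4, 2.8]
gripper_width: 0.0007
gripper_force: 0.9
```

```bash
python3 -c "
from h import *
force(8)"
```

```text
t 3.6 pos [0.5331 0.259  0.0731] F [-0.15 -0.16  1.65] sd 0.43
```

Call:
{"fn": "drive_tool", "kwargs": {
  "increments": [
    [[-1,0,0,0.02,0],[-1,0,0,0.04,0],[-1,0,0,0.04,0]]
  ]
}}

```text
time_s: 3.98
tcp_pos: [0.5332, 0.2591, 0.0682]
eef_rot: [180.0, 0.0, 10.3]
contact_force: [-1.0, -0.7, 1.9]
gripper_width: 0.0006
gripper_force: 1.4
```

```bash
python3 -c "
from h import *
force(8)"
```

```text
t 4.375 pos [0.5332 0.2591 0.0684] F [-0.32 -0.38  2.85] sd 0.56
```

Call:
{"fn": "drive_tool", "kwargs": {
  "increments": [
    [[-1,0,0,0.013,0],[-1,0,0,0.013,0]]
  ]
}}

```text
time_s: 4.62
tcp_pos: [0.5332, 0.2591, 0.0667]
eef_rot: [180.0, 0.0, 10.3]
contact_force: [-1.2, -1.4, 2.3]
gripper_width: 0.0002
gripper_force: 1.6
```

```bash
python3 -c "
from h import *
im=force(12);cv2.imwrite('pics/w1.png',im[:,:,::-1])"
```

```text
t 5.225 pos [0.5331 0.2591 0.0668] F [-0.4  -0.82  2.82] sd 0.38
```

View pics/w1.png

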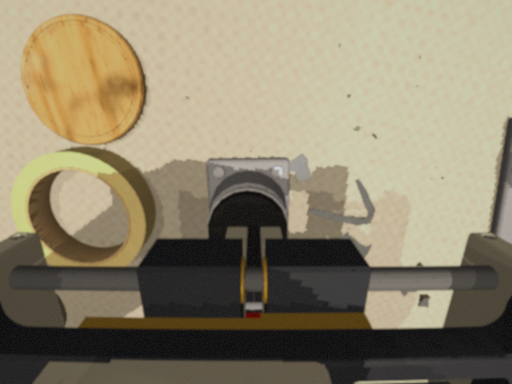

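The fingertips are centred on the left pad, now pressed down, and nothing else is being touched. I'll lift and go to the middle pad.

Call:
{"fn": "drive_tool", "kwargs": {
  "increments": [
    [[-1,0,0,-0.3,0],[-1,0,0,-0.6,0],[-1,0.155,0.45,-0.6,0],[-1,0.155,0.967,-0.6,0]]
  ]
}}

```text
time_s: 5.72
tcp_pos: [0.5733, 0.1483, 0.139]
eef_rot: [-180.0, -0.1, 10.5]
contact_force: [0.8, -0.1, 0.2]
gripper_width: 0.0004
gripper_force: 0.0
```

Call:
{"fn": "drive_tool", "kwargs": {
  "increments": [
    [[-1,0.155,0.5,0,-0.01],[-1,0.155,0.967,0,-0.02],[-1,0.155,0.967,0,-0.02]]
  ]
}}

```text
time_s: 6.1
tcp_pos: [0.6114, 0.0339, 0.138]
eef_rot: [-180.0, 0.1, 17.3]
contact_force: [-0.8, 0.1, -0.0]
gripper_width: 0.0
gripper_force: 0.0
```

```bash
python3 -c "
from h import *
im=force(3)
plan((.6114,.0375,.087))"
```

```text
t 6.25 pos [0.6112 0.0367 0.1383] F [-0.22 -0.15 -0.43] sd 0.22
t 6.25 p [0.6112 0.0376 0.1385] rpy [-180.     0.    17.5] F [-0.2  -0.21 -0.73] 
plan [0.001 0.002 0.429] roll 0.0 rows 0.8235563639282416 0.0
```

Call:
{"fn": "drive_tool", "kwargs": {
  "increments": [
    [[-1,0,0,0.25,0],[-1,0,0,0.43,0],[-1,0,0,0.43,0]]
  ]
}}

```text
time_s: 6.62
tcp_pos: [0.6101, 0.0386, 0.0856]
eef_rot: [-180.0, 0.2, 17.6]
contact_force: [0.5, -0.2, 1.0]
gripper_width: 0.0
gripper_force: 0.0
```

```bash
python3 -c "
from h import *
im=force(6)
plan((.6114,.0375,.0668))"
```

```text
t 6.925 pos [0.6118 0.0383 0.088 ] F [-0.15 -0.02 -0.1 ] sd 0.54
t 6.925 p [0.612  0.038  0.0883] rpy [ 1.80e+02 -1.00e-01  1.76e+01] F [-0.6  -0.22 -0.75] 
plan [-0.006  0.002  0.179] roll 0.0 rows 0.3440180506654261 0.0
```

Call:
{"fn": "drive_tool", "kwargs": {
  "increments": [
    [[-1,0,0,0.05,0],[-1,0,0,0.1,0],[-1,0,0,0.13,0],[-1,0,0,0.155,0],[-1,0,0,0.155,0]]
  ]
}}

```text
time_s: 7.55
tcp_pos: [0.6115, 0.0375, 0.0687]
eef_rot: [180.0, -0.0, 17.5]
contact_force: [-0.8, 1.4, 4.9]
gripper_width: -0.0001
gripper_force: 2.6
```

```bash
python3 -c "
from h import *
im=force(12)
plan((.6114,.0375,.0668))"
```

```text
t 8.15 pos [0.6115 0.0375 0.0689] F [-0.72  0.75  5.07] sd 0.45
t 8.15 p [0.6115 0.0375 0.0689] rpy [180.   -0.   17.5] F [-0.16  1.02  5.44] 
plan [-0.001 -0.001  0.017] roll 0.0 rows 0.033325359765062006 0.0
```

Call:
{"fn": "drive_tool", "kwargs": {
  "increments": [
    [[-1,0,0,0.017,0],[-1,0,0,0.017,0]]
  ]
}}

```text
time_s: 8.4
tcp_pos: [0.6116, 0.0375, 0.0668]
eef_rot: [180.0, -0.0, 17.5]
contact_force: [-0.2, 1.1, 5.6]
gripper_width: 0.0005
gripper_force: 3.0
```

```bash
python3 -c "
from h import *
im=force(12)
plan((.5524,-.2547,.138))"
```

```text
t 9.0 pos [0.6115 0.0375 0.0669] F [-1.29  0.91  5.89] sd 0.45
t 9.0 p [0.6115 0.0375 0.0669] rpy [180.   -0.   17.5] F [-1.32  1.26  5.62] 
plan [-1.203  2.173 -0.592] roll 0.0 rows 4.902939792260873 0.0
```

Call:
{"fn": "drive_tool", "kwargs": {
  "increments": [
    [[-1,0,0,-0.3,0],[-1,0,0,-0.6,0],[-1,-0.2,0.36,-0.6,0],[-1,-0.4,0.724,-0.6,0]]
  ]
}}

```text
time_s: 9.5
tcp_pos: [0.5913, -0.0604, 0.1386]
eef_rot: [-180.0, -0.0, 17.6]
contact_force: [-0.3, -1.3, 0.1]
gripper_width: 0.0003
gripper_force: 0.0
```

Call:
{"fn": "drive_tool", "kwargs": {
  "increments": [
    [[-1,-0.4,0.724,0,0],[-1,-0.4,0.724,0,0]]
  ]
}}

```text
time_s: 9.75
tcp_pos: [0.5708, -0.1594, 0.138]
eef_rot: [-180.0, 0.1, 17.4]
contact_force: [0.8, -0.9, -0.4]
gripper_width: 0.0005
gripper_force: 0.0
```

Call:
{"fn": "drive_tool", "kwargs": {
  "increments": [
    [[-1,-0.4,0.724,0,0.025],[-1,-0.4,0.724,0,0.05],[-1,-0.4,0.724,0,0.075],[-1,-0.4,0.724,0,0.075]]
  ]
}}

```text
time_s: 10.25
tcp_pos: [0.5519, -0.255, 0.1379]
eef_rot: [-180.0, 0.1, -9.5]
contact_force: [-0.6, 0.5, 0.7]
gripper_width: 0.0003
gripper_force: 0.0
```

```bash
python3 -c "
from h import *
im=force(3)
plan((.5524,-.2547,.087),-9.6)"
```

```text
t 10.4 pos [ 0.5524 -0.2542  0.1382] F [-0.4  -0.1   0.11] sd 0.12
t 10.4 p [ 0.5526 -0.254   0.1383] rpy [-180.     0.    -9.3] F [-0.69  0.11 -0.02] 
plan [-0.     0.006  0.428] roll 0.001 rows 0.8212766268713784 0.032156217380544624
```

Call:
{"fn": "drive_tool", "kwargs": {
  "increments": [
    [[-1,0,0.006,0.25,0],[-1,0,0.006,0.43,0],[-1,0,0.006,0.43,0],[-1,0,0.006,0.43,0]]
  ]
}}

```text
time_s: 10.9
tcp_pos: [0.5531, -0.2549, 0.0878]
eef_rot: [180.0, -0.0, -9.4]
contact_force: [0.3, 0.0, 0.2]
gripper_width: 0.0001
gripper_force: 0.0
```

Call:
{"fn": "drive_tool", "kwargs": {
  "increments": [
    [[-1,0,0,0.05,0],[-1,0,0,0.1,0],[-1,0,0,0.13,0],[-1,0,0,0.16,0],[-1,0,0,0.16,0]]
  ]
}}

```text
time_s: 11.52
tcp_pos: [0.553, -0.2552, 0.0684]
eef_rot: [180.0, -0.1, -9.4]
contact_force: [-0.7, 3.5, 8.4]
gripper_width: 0.0006
gripper_force: 4.0
```

```bash
python3 -c "
from h import *
im=force(12)
plan((.5524,-.2547,.0668))"
```

```text
t 12.125 pos [ 0.553  -0.2552  0.0686] F [-0.87  2.15  7.83] sd 0.5
t 12.125 p [ 0.553  -0.2552  0.0686] rpy [ 1.8e+02 -1.0e-01 -9.4e+00] F [-0.68  2.23  7.14] 
plan [-0.005 -0.003  0.015] roll 0.0 rows 0.031709760285612724 0.0
```

Readings near the same depth are left about 2.8 N, middle about 5.1 N and right about 7.8 N, so left is softest. I'll finish the right press to full depth and lift.

Call:
{"fn": "drive_tool", "kwargs": {
  "increments": [
    [[-1,0,0,0.014,0],[-1,0,0,0.014,0],[-1,0,0,0.014,0]]
  ]
}}

```text
time_s: 12.5
tcp_pos: [0.553, -0.2552, 0.0671]
eef_rot: [180.0, -0.1, -9.4]
contact_force: [-1.7, 2.7, 9.4]
gripper_width: 0.0009
gripper_force: 4.5
```

Call:
{"fn": "drive_tool", "kwargs": {
  "increments": [
    [[-1,0,0,-0.3,0],[-1,0,0,-0.6,0],[-1,0,0,-0.8,0],[-1,0,0,-0.8,0]]
  ]
}}

```text
time_s: 13.0
tcp_pos: [0.5534, -0.2555, 0.1641]
eef_rot: [180.0, -0.2, -9.5]
contact_force: [0.6, -0.5, -0.2]
gripper_width: 0.0006
gripper_force: 0.0
```

```bash
python3 - <<'E'
from h import *
im=capture('top');cm=camera_model('top')
for c,s in blobs(red(im),15,400): print('red',c.round(1),onz(cm,c,.066).round(4))
cs=camera_model('scene');im=capture('scene')
for c,s in blobs(red(im),10,400): print('scene red',c.round(1),onz(cs,c,.06).round(4))
plan((.4545,.2447,.162),10.5)
E
```

```text
red [279.  222.7] [0.5341 0.0138 0.066 ]
red [371.3 245. ] [ 0.4718 -0.2488  0.066 ]
red [198.  250.2] [0.4546 0.2451 0.066 ]
scene red [337.3 148.4] [ 0.4769 -0.238   0.06  ]
scene red [287.7 189. ] [0.5374 0.0116 0.06  ]
scene red [274.5 257.8] [0.4557 0.2476 0.06  ]
t 13.1 p [ 0.552  -0.255   0.1615] rpy [-180.     0.    -9.5] F [1.19 0.16 0.29] 
plan [-1.488 -3.974 -0.004] roll -0.0555 rows 8.146656605657267 1.867779897791104
```

The right tag's red blob moved by 2.7 px in the top view, so I'll check whether that is occlusion or a real shift.

```bash
python3 - <<'E'
from h import *
im=cv2.imread('pics/scene0.png')[:,:,::-1]
for c,s in blobs(red(im),10,400): print('scene0 red',c.round(1),s)
im=capture('scene')
for c,s in blobs(red(im),10,400): print('scene red',c.round(1),s)
a=im[120:280,220:370,::-1]
im=capture('top')
for c,s in blobs(red(im),10,400): print('top red',c.round(1),s)
b=im[175:275,175:395,::-1]
cv2.imwrite('pics/chk.png',np.hstack([cv2.resize(a,(375,400)),cv2.resize(b,(420,400))]))
E
```

```text
scene0 red [287.9 189.9] [286 186   5   8  25]
scene0 red [274.6 257.6] [271 252   7  11  43]
scene red [337.3 148.4] [335 146   6   5  15]
scene red [287.7 188.8] [285 185   6   8  27]
scene red [274.5 257.8] [271 252   7  12  45]
top red [279.  222.7] [274 220  11   6  30]
top red [371.3 245. ] [368 243   8   5  26]
top red [198.  250.2] [192 248  13   5  44]
```

View pics/chk.png

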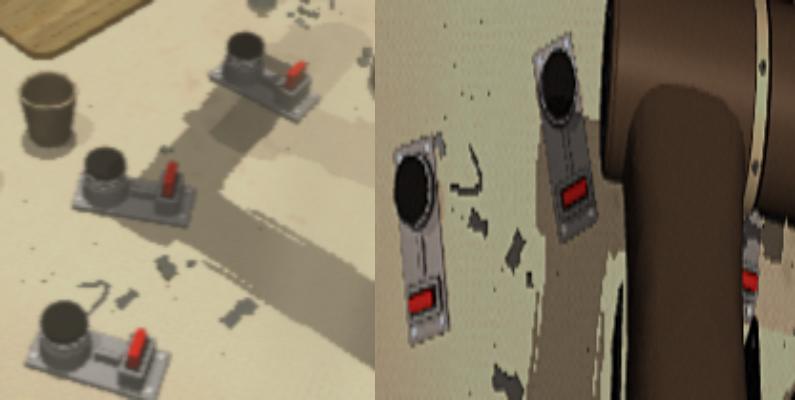

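The arm simply hides part of the right tag in the top view (crop on the right, tag at about (750,280)); the mounts haven't moved and all three tags are up. Now to the left tag.

Call:
{"fn": "drive_tool", "kwargs": {
  "increments": [
    [[-1,-0.372,-0.993,0,0],[-1,-0.372,-0.993,0,0],[-1,-0.372,-0.993,0,0]]
  ]
}}

```text
time_s: 13.58
tcp_pos: [0.5269, -0.1273, 0.1614]
eef_rot: [-180.0, 0.1, -9.2]
contact_force: [0.1, -0.4, -0.1]
gripper_width: 0.0003
gripper_force: 0.0
```

Call:
{"fn": "drive_tool", "kwargs": {
  "increments": [
    [[-1,-0.372,-0.993,0,0],[-1,-0.372,-0.993,0,0],[-1,-0.372,-0.993,0,0]]
  ]
}}

```text
time_s: 13.95
tcp_pos: [0.5031, -0.0028, 0.1616]
eef_rot: [180.0, 0.0, -9.2]
contact_force: [0.1, -0.6, 0.2]
gripper_width: -0.0001
gripper_force: 0.0
```

Call:
{"fn": "drive_tool", "kwargs": {
  "increments": [
    [[-1,-0.372,-0.993,0,0],[-1,-0.372,-0.993,0,0],[-1,-0.372,-0.993,0,0]]
  ]
}}

```text
time_s: 14.32
tcp_pos: [0.4791, 0.1218, 0.1617]
eef_rot: [180.0, 0.0, -9.2]
contact_force: [-0.4, -0.6, -1.1]
gripper_width: 0.0009
gripper_force: 0.0
```

Call:
{"fn": "drive_tool", "kwargs": {
  "increments": [
    [[-1,-0.372,-0.993,0,-0.025],[-1,-0.372,-0.993,0,-0.05],[-1,-0.372,-0.993,0,-0.056],[-1,-0.372,-0.993,0,-0.056]]
  ]
}}

```text
time_s: 14.82
tcp_pos: [0.4549, 0.2433, 0.1613]
eef_rot: [179.9, 0.1, 10.6]
contact_force: [-0.3, -0.0, -1.0]
gripper_width: 0.0002
gripper_force: 0.0
```

```bash
python3 - <<'E'
from h import *
im=force(4); plan((.4545,.2447,.085),10.5)
cv2.imwrite('pics/w2.png',im[:,:,::-1])
E
```

```text
t 15.025 pos [0.4551 0.2428 0.1617] F [ 0.3  -0.26  0.08] sd 0.48
t 15.025 p [0.4551 0.2429 0.162 ] rpy [180.    0.   10.5] F [-0.12 -0.09 -0.23] 
plan [-0.002 -0.016  0.642] roll 0.0001 rows 1.2320871375466325 0.002777371720983793
```

Call:
{"fn": "drive_tool", "kwargs": {
  "increments": [
    [[-1,0,-0.016,0.4,0],[-1,0,-0.016,0.64,0],[-1,0,-0.016,0.64,0],[-1,0,-0.016,0.64,0]]
  ]
}}

```text
time_s: 15.52
tcp_pos: [0.4552, 0.2463, 0.0864]
eef_rot: [-180.0, -0.1, 10.7]
contact_force: [-0.3, -0.3, -0.1]
gripper_width: 0.0004
gripper_force: 0.0
```

Call:
{"fn": "drive_tool", "kwargs": {
  "increments": [
    [[-1,0,0,0.05,0],[-1,0,0,0.09,0],[-1,0,0,0.13,0],[-1,0,0,0.17,0],[-1,0,0,0.17,0]]
  ]
}}

```text
time_s: 16.15
tcp_pos: [0.4541, 0.2461, 0.0644]
eef_rot: [180.0, 0.0, 10.7]
contact_force: [-0.4, -0.4, 0.4]
gripper_width: 0.0004
gripper_force: 0.0
```

```bash
python3 - <<'E'
from h import *
im=force(4); plan((.4545,.2447,.059),10.5)
E
```

```text
t 16.35 pos [0.4541 0.246  0.0646] F [-0.39 -0.2   0.08] sd 0.65
t 16.35 p [0.4542 0.2461 0.0647] rpy [180.    0.   10.7] F [-0.67  0.01 -0.98] 
plan [0.001 0.012 0.048] roll 0.0005 rows 0.09448338404882926 0.017706579918222033
```

Call:
{"fn": "drive_tool", "kwargs": {
  "increments": [
    [[-1,0,0,0.02,0],[-1,0,0,0.04,0],[-1,0,0,0.05,0]]
  ]
}}

```text
time_s: 16.73
tcp_pos: [0.4546, 0.2463, 0.0592]
eef_rot: [180.0, -0.0, 10.7]
contact_force: [-3.1, -1.1, 14.2]
gripper_width: 0.0006
gripper_force: 7.2
```

Call:
{"fn": "drive_tool", "kwargs": {
  "increments": [
    [[-1,0,0,0.01,0],[-1,0,0,0.01,0]]
  ]
}}

```text
time_s: 16.98
tcp_pos: [0.4546, 0.2463, 0.0591]
eef_rot: [-180.0, -0.0, 10.7]
contact_force: [-5.2, -2.4, 18.0]
gripper_width: 0.0008
gripper_force: 8.9
```

```bash
python3 - <<'E'
from h import *
im=force(5); plan((.4545,.2447,.059),10.5)
cv2.imwrite('pics/w3.png',im[:,:,::-1])
E
```

```text
t 17.225 pos [0.4546 0.2463 0.0591] F [-5.7  -2.2  17.89] sd 0.78
t 17.225 p [0.4546 0.2463 0.0591] rpy [-1.80e+02 -1.00e-01  1.07e+01] F [-4.85 -1.59 16.7 ] 
plan [-0.004  0.013  0.001] roll 0.0006 rows 0.026084855594637402 0.02141436000362325
```

The tag has bottomed: the TCP is at 0.0591 with 18 N and no longer moving down. I'll lift clear, then check.

Call:
{"fn": "drive_tool", "kwargs": {
  "increments": [
    [[-1,0,0,-0.1,0],[-1,0,0,-0.4,0],[-1,0,0,-0.8,0],[-1,0,0,-1,0],[-1,0,0,-1,0]]
  ]
}}

```text
time_s: 17.85
tcp_pos: [0.4553, 0.2472, 0.18]
eef_rot: [-179.8, -0.2, 10.7]
contact_force: [0.0, -0.3, -0.3]
gripper_width: 0.0005
gripper_force: 0.0
```

Call:
{"fn": "drive_tool", "kwargs": {
  "increments": [
    [[-1,0,-0.9,-0.5,0],[-1,0,-0.9,-0.5,0],[-1,0,-0.9,-0.5,0],[-1,0,-0.9,-0.5,0]]
  ]
}}

```text
time_s: 18.35
tcp_pos: [0.4336, 0.3519, 0.2362]
eef_rot: [179.9, 0.1, 10.7]
contact_force: [0.0, -0.2, -0.4]
gripper_width: 0.0004
gripper_force: 0.0
```

```bash
python3 - <<'E'
from h import *
a=capture('scene');b=capture('top')
cv2.imwrite('pics/fin.png',np.hstack([cv2.resize(a[120:280,220:370,::-1],(375,400)),cv2.resize(b[175:275,175:395,::-1],(420,400))]))
ct,cs=camera_model('top'),camera_model('scene')
for c,s in blobs(red(b),10,400): print('top',c.round(1),s)
for c,s in blobs(red(a),8,400): print('scene',c.round(1),s)
plan((.45,.35,.2))
E
```

```text
top [279.2 222.7] [274 220  11   6  40]
top [368.7 244.6] [363 242  12   6  42]
top [199.1 249.9] [194 248  11   5  38]
scene [323.2  21.8] [322  19   4   7  17]
scene [274.4 260.7] [271 255   8  12  52]
t 18.45 p [0.434  0.3511 0.2364] rpy [1.799e+02 1.000e-01 1.070e+01] F [-1.31  0.15 -0.46] 
plan [0.13  0.034 0.303] roll 0.0 rows 0.6360297664120825 0.0
```

View pics/fin.png

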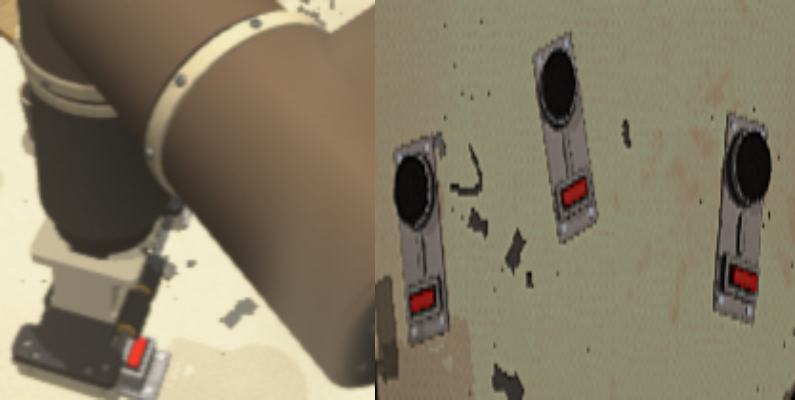

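The top view shows all three mounts in place. The left tag's image has shifted about 0.9 px as expected from lowering, and the other two tags are unchanged. The arm stands clear, so I'll hand in.

```bash
python3 -c "
from plant import job
print(job.close_job())"
```

```text
the job is handed in; nothing more can be done
None
```

I pressed the pads left to right, measuring about 2.8, 5.9 and 9.4 N near 10 mm (the right value is a single reading), then pushed the left (softest) mount's tag down until it bottomed, left the other two tags up, and handed in at about 18.5 s with the arm clear.

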